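Open the nut cracker by one turn of its hand wheel

TASK

Open up the walnut cracker for larger nuts: push its hand wheel round clockwise, seen from above, through exactly one full turn, so that the upright handle comes back to the place where it stood at the start. Push gently against the side of the handle with the fingers, without gripping it, and then take the hand away. Leave the bowl, the cup, the walnut and the brush where they are.

Things in the scene. Friction and masses are not known exactly. Their poses are not given: they have to be found in the camera images.
- wheel (a joint): Angle of the hand wheel in rad; it grows clockwise as seen from above (one turn = 6.283) and may start anywhere between -2.8 and 2.8. The wheel turns freely either way for more than a turn from any start, with a steady friction of about 0.3 N m (some 4 N at the handle), no spring, and stays where it is left.
- wheel_hub (a point): Top of the hub on the wheel's upright axis. The wheel is level, dark steel, 194 mm across: a rim 14 mm thick and three spokes, their mid-plane 18 mm below this point (rim and spokes reach from 25 mm to 11 mm below it). It sits on top of a fixed stainless nut cracker about 220 x 180 mm with a feed hopper on the far side; everything of the cracker apart from the wheel lies below the rim. The hub's spigot ends at this point.
- handle: Upright round handle, black with a steel collar at its foot, a sleeve that spins loosely about its own upright axis, at the outer end of one spoke, its axis 80 mm from the wheel's axis. 24 mm in diameter (collar 28 mm, just below and around its foot, reaching 4 mm above the origin); origin at the centre of its foot, 1 mm below the top of the rim, and its top 60 mm above the origin, z up along the handle (its x and y axes mean nothing, as it spins).
- bowl: Loose empty stainless bowl, 170 mm across and 65 mm high, standing on the table beside the cracker; origin at the centre of its underside. To be left alone.
- cup: Loose white cup, 72 mm across and 85 mm high, standing on the table beside the cracker; origin at the centre of its underside. To be left alone.
- walnut: Loose walnut, 37 mm across and 40 mm high, on the table; origin at its underside. To be left alone.
- brush: Loose wooden-handled brush lying on the table; origin at its underside, its length along its x axis. To be left alone.

How it is judged (in metres and radians):
On the way:
1. the fingers push the handle past the far side of its circle (over 150 mm from its start) (distance of handle from where it was at the start of the episode above 0.15 m and contact force between the fingers and handle above 0.3 N).
At the end, for the whole second after the job is handed in: The wheel has made exactly one turn clockwise (joint 6.283 more than at the start): the handle stands within 14 mm (10 degrees) of where it started, the wheel is at rest, and the bowl, cup, walnut and brush are within 30 mm of where they stood (distance of handle from where it was at the start of the episode below 0.014 m and value of joint wheel between 3.3 and 9.27 rad and velocity of joint wheel between -0.05 and 0.05 rad/s and distance of each of bowl, cup, walnut, brush from where it was at the start of the episode below 0.03 m); the robot touches nothing.
It fails at once if the bowl, cup, walnut or brush is moved or lifted more than 30 mm (distance of any of bowl, cup, walnut, brush from where it was at the start of the episode above 0.03 m).
It fails at once if the handle is taken between the fingers instead of being pushed from the side (horizontal distance between the grasp point and handle below 0.012 m and z of the grasp point in the frame of handle below 0.06 m and contact force between the fingers and handle above 1 N).
It fails at once if the handle is squeezed or struck with more than 35 N (contact force between the fingers and handle above 35 N).
It also fails if it takes over 58 s, if anything falls off the work surface, if the arm or the gripper's body presses on something with over 40 N, if the wrist force passes 120 N, or if a joint passes its speed limit or range.

ROBOT

A 7-joint arm with a two-finger parallel gripper is mounted at the origin on the work surface. World frame = base frame: x ahead of the robot, y to its left, z up, the work surface at z = 0. Lengths are in mm, angles in rad, forces in N, time in s.
With the tool pointing down it reaches from about 400 to 875 mm from the base axis. Payload 4.4 kg.
Tool frame: the origin (TCP) lies midway between the tips of the shut fingers; the grasp point (between the pads) lies 19 mm behind it (ctrl.grip_point_offset is the distance from the TCP to the grasp point, in mm); z points along the fingers, y is the direction in which the jaws open and shut (so a half turn about z gives the same grasp; the last joint's range is limited). The gripper opens to 85 mm and grips with 20 to 120 N. Pads are 22 mm wide; open, the fingers measure 114 mm over their backs; the gripper's body (76 mm by 85 mm) begins 54 mm behind the grasp point. The pads swing forward as they close: fully open they stand 13 mm farther back than shut.
Start: joints at [-1.411, 0.628, 0.038, 1.517, -0.027, 0.996, -0.02], TCP at [145.5, 633.52, 231.313] pointing down, gripper open.
Joint ranges: [-3.06, 3.06], [-0.37, 2.12], [-1.25, 1.32], [0.18, 2.47], [-1.1, 4.24], [0.23, 1.98], [-2.94, 2.94]. Speed limits (rad/s): [2.57, 2.57, 3.14, 3.14, 3.14, 3.14, 3.14].

INTERFACE

Orientations are given as [roll, pitch, yaw] about the fixed x, y, z axes, in that order (R = Rz(yaw) Ry(pitch) Rx(roll)).
In Python, from cell import ctrl, imaging, models gives the robot as it stands. The module is installed in compiled form; this text tells all that it offers.
- The arm moves only by the tool drive_tool, never from a script. Its argument "deltas" is text: rows parted by semicolons, each of 5 numbers parted by spaces: the shift along the tool's x, y, z in m, then the turn about the tool's z in degrees, then the finger opening in m, from 0 to 0.0854. A call has 1 to 12 rows; each row is the pose to reach, as a shift and turn from the pose commanded when the call began, along the tool's axes at that moment; what a row does not reach only later rows make up. A row lasts 1/8 s, in which the tool goes at most 62.5 mm and 10.7 degrees, less where a joint would pass 70% of its speed; a pose out of reach is approached as far as the arm can. A call with a gripper value outside its range is refused whole. The fingers move at their own pace and stop on an object; the grip force is fixed at half the most. Time passes only in rows, so rows that repeat a pose let the fingers close. It gives the time, the measured TCP pose, the force and the opening at its end, in the units of the state.
- ctrl.read_state(): the state, without advancing time (a new reading comes with each control period).
- imaging.get_image(name): name is "scene" or "top" or "wrist"; returns a dict with "color" (480x640x3 uint8, red, green, blue), "range_z" (480x640 float32, mm along the optical axis (not along the pixel's ray), 0 where there is no reading), "vfov" (degrees; the focal length in pixels is half the picture's height over the tangent of half this angle, whatever the lens; pixels are square), "cx", "cy" (the principal point, pixels), "extrinsics" (4x4, takes a point from camera to world coordinates). Camera axes: x right, y down, z forward; pixel columns grow to the right and rows downward; lengths in mm; the calibration is good to about 2 mm. A picture is of the moment at which its call begins.
- ctrl.finish_job(): hands the job in, once; it reports no verdict.
Trained networks look in a picture, given as the dict that the camera call returned (one of the last four; its "shot" number tells which), for a name from the list of things; names that differ only in an ending like _2 or _b are one class to them, and where a whole thing is asked for, a point or a joint stands for the part that bears it (a point fixed in the world has none). Each returns a list of dicts, best first, with "score" (0 to 1); they miss things now and then, are a little off and sometimes report something else, mostly with a low value. They report only what shows in the picture. A call takes as long as a camera call.
- models.spot_in(picture, thing): "point" ([column, row] in pixels, amid what is visible of it).
- models.landmark_of(picture, thing): "point" ([column, row] in pixels: a listed point, or the origin of a listed thing).
The state is a dict: "clock": time; "qpos": joint angles; "qd": joint speeds; "tau": joint torques, N m; "eef_pos": TCP position; "tool_rot": TCP orientation; "force": force on the tool from outside, world axes, zero at the start; "torque": the same for the moment, N m; "width": finger opening in mm.
Only numpy, scipy, OpenCV 4.12 (cv2) and the standard library are available. Lean on these libraries where they do the work, as an engineer would, in place of code of your own. Each camera call takes 0.05 s, during which the arm holds its last target.

## Working session

There is one attempt and no reset: what is moved stays moved. The work goes in short steps, Python scripts to look and compute and a tool call to move; the robot and the scene stay as the last step left them, time stands still between calls to the robot, and variables do not carry over. Pictures are saved under pics/ and viewed, and the job is handed in when it is done.

Besides the shell and the picture viewer there is one more tool, called after "Emit:" by a JSON object that holds its "method" and its "body", one argument or row to a line. drive_tool: Moves the arm, as the interface text tells. Its arguments: {"type":"object","properties":{"deltas":{"type":"string"}},"required":["deltas"]}

```bash
mkdir -p pics; cat > h.py <<'E'
import numpy as np, cv2
from cell import ctrl, imaging, models
def ray(p,u,v):
    f=240/np.tan(np.radians(p["vfov"])/2); return np.array([(u-p["cx"])/f,(v-p["cy"])/f,1.])
def atz(p,uv,z):
    E=np.array(p["extrinsics"]); d=E[:3,:3]@ray(p,*uv); o=E[:3,3]; return o+d*(z-o[2])/d[2]
def atd(p,uv):
    u,v=int(round(uv[0])),int(round(uv[1])); w=p["range_z"][max(0,v-1):v+2,max(0,u-1):u+2]; w=w[w>0]
    if not len(w): return None
    E=np.array(p["extrinsics"]); return E[:3,3]+E[:3,:3]@(ray(p,*uv)*np.median(w))
def save(p,n): cv2.imwrite("pics/"+n+".png",cv2.cvtColor(p["color"],cv2.COLOR_RGB2BGR))
E
python3 - <<'E'
from h import *
np.set_printoptions(precision=1,suppress=True)
s=ctrl.read_state(); print({k:np.round(s[k],3) for k in("clock","eef_pos","tool_rot","force","width")},ctrl.grip_point_offset)
for c in("scene","top"):
    p=imaging.get_image(c); save(p,c+"0"); print(c,p["extrinsics"][:3] if hasattr(p["extrinsics"],'shape') else p["extrinsics"])
    for t in("wheel_hub","handle","bowl","cup","walnut","brush"):
        for k in models.landmark_of(p,t)[:2]: print(t,"lm",np.round(k["point"],1),round(k["score"],2),atd(p,k["point"]))
        for k in models.spot_in(p,t)[:1]: print(t,"sp",np.round(k["point"],1),round(k["score"],2),atd(p,k["point"]))
E
```

```text
{'clock': np.float64(0.0), 'eef_pos': array([145.4, 632.9, 230.4]), 'tool_rot': array([-3.1,  0. ,  2.9]), 'force': array([0.2, 0.2, 0.8]), 'width': np.float64(85.461)} 18.700000000000003
scene [[   0.7    0.6   -0.4  896.4]
 [   0.7   -0.6    0.4 -301.5]
 [  -0.    -0.6   -0.8  811.1]]
wheel_hub lm [244.5 280.4] 0.68 [ 547.8 -107.5  183.9]
wheel_hub sp [243.5 288.5] 0.56 [ 554.7 -116.5  178.9]
handle lm [294.5 292.8] 0.73 [626.4 -76.7 201.8]
handle sp [294.5 279.4] 0.73 [625.  -73.2 233.3]
bowl lm [136.3 407.6] 0.72 [ 504.6 -339.5    5.6]
bowl sp [121.4 402.9] 0.58 [ 479.9 -352.5    5.6]
cup lm [336.8 252.7] 0.79 [558.2  93.6  56.7]
cup sp [337.7 235.5] 0.65 [519.5 139.4  30.9]
walnut lm [229.4 430.6] 0.6 [ 653.9 -257.3   34.4]
walnut sp [225.7 428.4] 0.57 [ 648.2 -259.4   37.7]
brush lm [386.  295.8] 0.62 [673.5 105.8  16.4]
brush sp [378.6 286.1] 0.63 [651.4 110.1  20.9]
top [[  -0.    -1.     0.2  320.7]
 [  -1.     0.    -0.    73.9]
 [   0.    -0.2   -1.  1183.4]]
wheel_hub lm [406.4 247.3] 0.77 [ 547.3 -101.   183.2]
wheel_hub sp [402.5 249.2] 0.9 [545.  -94.4 178.6]
handle lm [382.4 207.4] 0.48 [614.8 -57.4 215.6]
bowl lm [505.6 280.5] 0.6 [ 509.  -338.3    2.7]
bowl sp [517.3 278.2] 0.78 [ 512.9 -363.3    4. ]
cup lm [285.1 275.6] 0.57 [534.6 129.7   4.4]
cup sp [290.5 269. ] 0.62 [548.5 117.9   4.4]
walnut lm [460.6 219.1] 0.77 [ 638.5 -246.3   34.7]
walnut sp [460.2 217.4] 0.51 [ 642.  -245.6   35.6]
brush lm [292.2 213.6] 0.77 [667.4 111.1  17.2]
brush sp [288.5 218.4] 0.95 [656.9 119.3  17. ]
```

View pics/scene0.png

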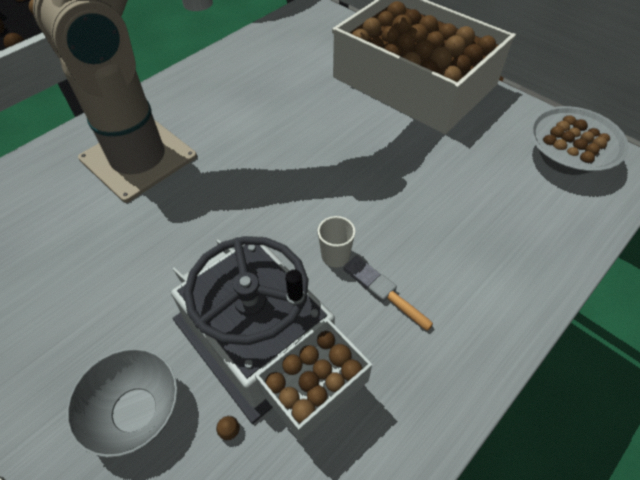

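View pics/top0.png

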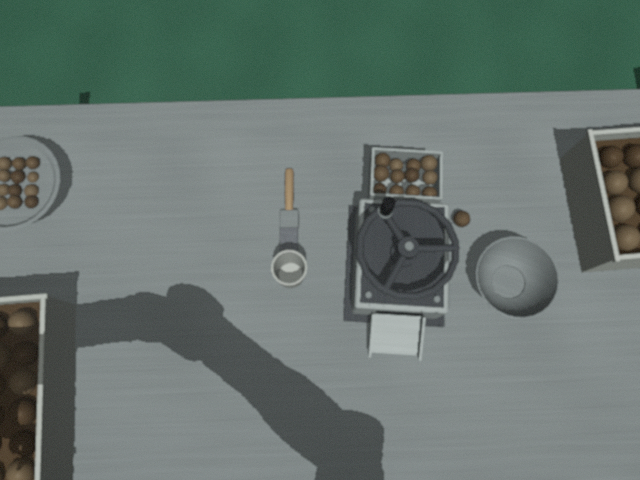

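```bash
python3 - <<'E'
from h import *
np.set_printoptions(precision=1,suppress=True)
for c in("scene","top"):
    p=imaging.get_image(c)
    E=np.array(p["extrinsics"]); V,U=np.mgrid[:480,:640]; f=240/np.tan(np.radians(p["vfov"])/2)
    z=p["range_z"]; P=np.stack([(U-p["cx"])/f*z,(V-p["cy"])/f*z,z],-1)@E[:3,:3].T+E[:3,3]
    r=np.hypot(P[...,0]-548,P[...,1]+103); ok=(z>0)&(r<130)
    # rim: fit circle
    m=ok&(P[...,2]>150)&(P[...,2]<180); 
    print(c,"rim zone z pct",np.percentile(P[m][:,2],[5,25,50,75,95]),m.sum(),"xy bounds",np.percentile(P[m][:,:2],[0.5,99.5],axis=0))
    m=ok&(P[...,2]>185)&(P[...,2]<260)&(r>50); Q=P[m]; print("handle",m.sum(),Q.mean(0),Q.min(0),Q.max(0))
    t=Q[Q[:,2]>np.percentile(Q[:,2],60)]; print(t.mean(0),np.histogram(Q[:,2],8))
    k=models.landmark_of(p,"handle")[0]["point"]; print("foot",atz(p,k,170))
    k=models.landmark_of(p,"wheel_hub")[0]["point"]; print("hub",atz(p,k,183))
E
```

```text
scene rim zone z pct [166.6 170.8 172.6 173.9 178.1] 4388 xy bounds [[ 457.  -202. ]
 [ 642.9  -15.7]]
handle 442 [622.7 -73.  218.1] [607.1 -81.7 185. ] [630.6 -57.8 235.2]
[619.  -70.  232.5] (array([ 34,  32,  35,  42,  38,  31,  38, 192]), array([185. , 191.3, 197.6, 203.8, 210.1, 216.4, 222.6, 228.9, 235.2]))
foot [613.7 -64.4 170. ]
hub [ 543.7 -103.5  183. ]
top rim zone z pct [166.6 169.7 171.6 173.3 177.1] 3175 xy bounds [[ 455.7 -197.6]
 [ 642.2  -10.9]]
handle 230 [616.3 -64.9 221.4] [607.1 -78.6 187.1] [630.8 -54.5 238.4]
[619.5 -66.4 232.8] (array([19, 11, 17, 14, 14, 18, 72, 65]), array([187.1, 193.5, 199.9, 206.3, 212.8, 219.2, 225.6, 232. , 238.4]))
foot [624.4 -66.  170. ]
hub [ 550.3 -103.4  183. ]
```

The top view shows the handle at about (386,207) and the hub at (408,246). The walnut (461,218), bowl (517,276), cup (289,267) and brush (289,205) are all well below wheel height. Next I'll refine the wheel circle and read the exact tool yaw.

```bash
python3 - <<'E'
from h import *
from scipy.optimize import least_squares
np.set_printoptions(precision=2,suppress=True)
for c in("scene","top"):
    p=imaging.get_image(c)
    E=np.array(p["extrinsics"]); V,U=np.mgrid[:480,:640]; f=240/np.tan(np.radians(p["vfov"])/2)
    z=p["range_z"]; P=np.stack([(U-p["cx"])/f*z,(V-p["cy"])/f*z,z],-1)@E[:3,:3].T+E[:3,3]
    r=np.hypot(P[...,0]-549,P[...,1]+105); m=(z>0)&(r<105)&(r>76)&(abs(P[...,2]-171)<6); Q=P[m]
    # centre by median radius per sector
    def res(q):
        rr=np.hypot(Q[:,0]-q[0],Q[:,1]-q[1]); return rr-q[2]
    s=least_squares(res,[549,-105,90],loss="soft_l1"); print(c,s.x)
    m=(z>0)&(r<115)&(r>50)&(P[...,2]>227); t=P[m]; print("top of handle",np.median(t,0),(t.min(0)+t.max(0))/2,t.max(0)-t.min(0))
s=ctrl.read_state(); print(s["tool_rot"],s["eef_pos"],s["clock"])
E
```

```text
scene [ 551.27 -108.46   88.58]
top of handle [620.09 -70.84 232.08] [619.27 -69.41 231.07] [23.19 23.38  7.78]
top [ 548.62 -103.6    88.5 ]
top of handle [619.43 -66.11 231.38] [619.69 -66.78 231.63] [22.62 23.35  8.16]
[ 3.14 -0.    2.92] [145.5  633.52 231.31] 1.7
```

Emit:
{"method": "drive_tool", "body": {
  "deltas": "0 0 -0.03 6 0.06; -0.02 -0.02 -0.06 12 0.04; -0.05 -0.05 -0.08 19 0.02; -0.085 -0.082 -0.08 26 0; -0.12 -0.116 -0.08 33 0; -0.155 -0.15 -0.08 40 0; -0.19 -0.184 -0.08 47 0; -0.225 -0.217 -0.08 54 0; -0.26 -0.251 -0.08 61 0; -0.295 -0.285 -0.08 68 0; -0.325 -0.314 -0.08 73 0; -0.344 -0.332 -0.08 77.3 0"
}}

```text
clock: 3.2
eef_pos: [407.4, 231.2, 311.6]
tool_rot: [3.141, -0.0, 1.561]
force: [-0.3, 0.4, -0.5]
width: 0.0
```

```bash
python3 -c "
from h import *
s=ctrl.read_state();print(s['clock'],s['eef_pos'],s['tool_rot'],s['width'],s['force'],s['qpos'])"
```

```text
3.2 [407.39070316 231.22657352 311.61917665] [ 3.14108597e+00 -3.54179963e-04  1.56147860e+00] 0.02877188022185101 [-0.32722977  0.37374369 -0.4914955 ] [-0.95334289  0.29777538  0.49629135  1.90014341 -0.16867726  0.98384462
 -0.39103094]
```

Emit:
{"method": "drive_tool", "body": {
  "deltas": "-0.02 0.012 0 0 0; -0.055 0.035 0 0 0; -0.09 0.058 0 0 0; -0.125 0.082 0 0 0; -0.16 0.105 0 0 0; -0.195 0.128 0 0 0; -0.23 0.152 0 0 0; -0.255 0.168 0 0 0; -0.267 0.175 0 0 0; -0.267 0.175 0 0 0"
}}

```text
clock: 4.45
eef_pos: [580.3, -34.7, 311.0]
tool_rot: [-3.141, -0.0, 1.566]
force: [-0.8, 0.2, -0.6]
width: 0.4
```

```bash
python3 -c "
from h import *
p=imaging.get_image('scene');save(p,'s1');p=imaging.get_image('wrist');save(p,'w1')
s=ctrl.read_state();print(s['clock'],s['eef_pos'],s['tool_rot'],s['width'],s['force'],s['qpos'])"
```

```text
4.55 [579.86398647 -33.07217418 311.07964114] [-3.14068957e+00 -1.37733018e-03  1.56822569e+00] 0.24187666412842498 [-0.78698394  0.41349836 -0.4650055 ] [-0.32735269  0.49209198  0.52873474  1.61871894 -0.27132717  1.10559893
  0.26999484]
```

View pics/s1.png

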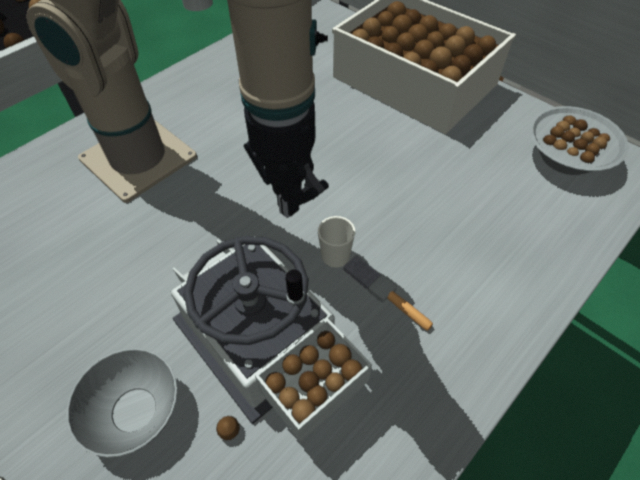

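View pics/w1.png

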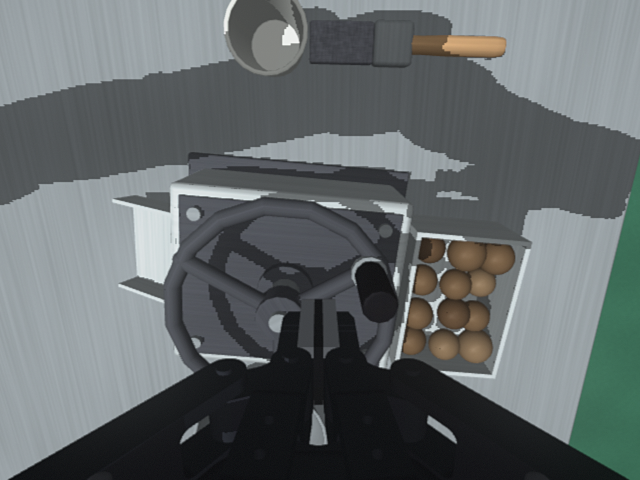

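The hand sits above the gap behind the handle, which is at about (293,285) in the scene view. The finger knuckles flare sideways at about (322,187). I'll measure that silhouette by height before going down.

```bash
python3 - <<'E'
from h import *
np.set_printoptions(precision=0,suppress=True)
s=ctrl.read_state(); T=s["eef_pos"]
p=imaging.get_image("scene")
E=np.array(p["extrinsics"]); V,U=np.mgrid[:480,:640]; f=240/np.tan(np.radians(p["vfov"])/2)
z=p["range_z"]; P=np.stack([(U-p["cx"])/f*z,(V-p["cy"])/f*z,z],-1)@E[:3,:3].T+E[:3,3]
D=P-T; m=(z>0)&(np.hypot(D[...,0],D[...,1])<110)&(D[...,2]>-20)
D=D[m]
for a in range(-10,120,8):
    q=D[(D[:,2]>=a)&(D[:,2]<a+8)]
    if len(q): print(a,len(q),"dx",q[:,0].min(),q[:,0].max(),"dy",q[:,1].min(),q[:,1].max())
E
```

```text
-2 16 dx -7.415588088511754 6.181417881656671 dy -10.713859729028329 -4.685475240403875
6 69 dx -14.415650673693335 13.731761528437573 dy -11.69769642839536 6.364022771663329
14 74 dx -14.068392078425177 13.73713125007373 dy -11.845722899558197 6.027367212541222
22 67 dx -14.595748097345222 13.462349457944356 dy -11.600564139638934 -1.98588009580196
30 53 dx -7.448205019378065 12.922870460854597 dy -11.856852215700812 -5.239222185068215
38 50 dx -25.21616468015577 29.031415401947243 dy -13.631445513998827 -6.827114711681347
46 204 dx -34.776705502482514 33.45079854249502 dy -13.964417340599667 10.94985268680405
54 172 dx -42.02817411631554 41.48737538484306 dy -13.246000640683704 12.68388340148472
62 216 dx -48.22861470391217 46.01834010710081 dy -17.7373901201329 15.139993934224847
70 203 dx -54.02279469183554 52.90733786622252 dy -17.726083224948766 -4.392606723320611
78 234 dx -59.50000447021216 60.412212697878886 dy -18.50033503291256 6.934165524147332
86 438 dx -62.101334197792085 61.50736240180697 dy -19.834776041705382 12.397615025643077
94 308 dx -57.731241578784875 58.07606364567323 dy -20.713328642694066 8.06914290123781
102 257 dx -17.293606502946886 46.17792373437874 dy -20.249200154483006 8.65821548021087
110 151 dx 13.462438791908653 42.44073247577285 dy -11.844789846545822 10.282277370827288
118 100 dx 23.307765512330434 38.725431693472274 dy -11.80994823860918 9.00627434386827
```

Emit:
{"method": "drive_tool", "body": {
  "deltas": "0 0 0.02 0 0; 0 0 0.045 0 0; 0 0 0.07 0 0; 0 0 0.09 0 0; 0 0 0.102 0 0; 0 0 0.107 0 0; 0 0 0.107 0 0; 0 0 0.107 0 0"
}}

```text
clock: 5.6
eef_pos: [580.8, -34.8, 205.0]
tool_rot: [3.14, -0.0, 1.567]
force: [-0.0, -1.2, 1.2]
width: -0.1
```

```bash
python3 -c "
from h import *
s=ctrl.read_state();P=s['eef_pos'];print(s['clock'],P,s['tool_rot'],s['force'])
# plan rows of absolute -> deltas from (580,-33): x_tool=dy,y_tool=dx
C=np.array([550,-106.]);a0=np.degrees(np.arctan2(73,30));
for a in np.arange(a0,a0-480,-4): 
    q=C+79*np.array([np.cos(np.radians(a)),np.sin(np.radians(a))]); print(round(a-a0),np.round(q[1]+33).astype(int),np.round(q[0]-580).astype(int),end='; ')
"
```

```text
5.6 [580.81141367 -34.82662276 205.01180119] [ 3.14024276e+00 -4.25135747e-05  1.56663689e+00] [-0.00954932 -1.18239161  1.2321623 ]
0 0 0; -4 -2 5; -8 -5 10; -12 -8 15; -16 -11 19; -20 -15 23; -24 -18 27; -28 -23 31; -32 -27 34; -36 -32 37; -40 -36 40; -44 -41 42; -48 -46 44; -52 -52 46; -56 -57 47; -60 -62 48; -64 -68 49; -68 -73 49; -72 -79 49; -76 -84 48; -80 -90 47; -84 -95 46; -88 -100 44; -92 -106 42; -96 -111 40; -100 -115 37; -104 -120 34; -108 -124 30; -112 -128 27; -116 -132 23; -120 -136 18; -124 -139 14; -128 -142 9; -132 -144 4; -136 -146 -1; -140 -148 -6; -144 -150 -11; -148 -151 -17; -152 -152 -22; -156 -152 -28; -160 -152 -33; -164 -152 -39; -168 -151 -44; -172 -150 -50; -176 -148 -55; -180 -146 -60; -184 -144 -65; -188 -141 -70; -192 -138 -75; -196 -135 -79; -200 -131 -83; -204 -128 -87; -208 -123 -91; -212 -119 -94; -216 -114 -97; -220 -110 -100; -224 -105 -102; -228 -100 -104; -232 -94 -106; -236 -89 -107; -240 -84 -108; -244 -78 -109; -248 -73 -109; -252 -67 -109; -256 -62 -108; -260 -56 -107; -264 -51 -106; -268 -46 -104; -272 -40 -102; -276 -35 -100; -280 -31 -97; -284 -26 -94; -288 -22 -90; -292 -18 -87; -296 -14 -83; -300 -10 -78; -304 -7 -74; -308 -4 -69; -312 -2 -64; -316 0 -59; -320 2 -54; -324 4 -49; -328 5 -43; -332 6 -38; -336 6 -32; -340 6 -27; -344 6 -21; -348 5 -16; -352 4 -10; -356 2 -5; -360 0 0; -364 -2 5; -368 -5 10; -372 -8 15; -376 -11 19; -380 -15 23; -384 -18 27; -388 -23 31; -392 -27 34; -396 -32 37; -400 -36 40; -404 -41 42; -408 -46 44; -412 -52 46; -416 -57 47; -420 -62 48; -424 -68 49; -428 -73 49; -432 -79 49; -436 -84 48; -440 -90 47; -444 -95 46; -448 -100 44; -452 -106 42; -456 -111 40; -460 -115 37; -464 -120 34; -468 -124 30; -472 -128 27; -476 -132 23;
```

Emit:
{"method": "drive_tool", "body": {
  "deltas": "-0.002 0.005 0 0 0; -0.005 0.01 0 0 0; -0.008 0.015 0 0 0; -0.0095 0.017 0 0 0; -0.011 0.019 0 0 0; -0.013 0.021 0 0 0; -0.015 0.023 0 0 0; -0.0165 0.025 0 0 0; -0.018 0.027 0 0 0; -0.0205 0.029 0 0 0; -0.023 0.031 0 0 0"
}}

```text
clock: 6.98
eef_pos: [611.2, -57.5, 204.1]
tool_rot: [-3.141, -0.001, 1.567]
force: [-1.8, 2.6, 1.1]
width: -0.1
```

```bash
python3 -c "
from h import *
p=imaging.get_image('scene');save(p,'s2')
s=ctrl.read_state();P=s['eef_pos'];print(s['clock'],P,s['tool_rot'],s['force'])
k=models.landmark_of(p,'handle')
for i in k[:2]: print(i['score'],atz(p,i['point'],171))"
```

```text
7.025 [611.57680706 -58.24269904 204.14308876] [3.14139063e+00 8.39795421e-05 1.56645930e+00] [-1.16699479  3.02166279 -0.24984561]
0.98 [622.25956964 -73.05063839 171.        ]
```

View pics/s2.png

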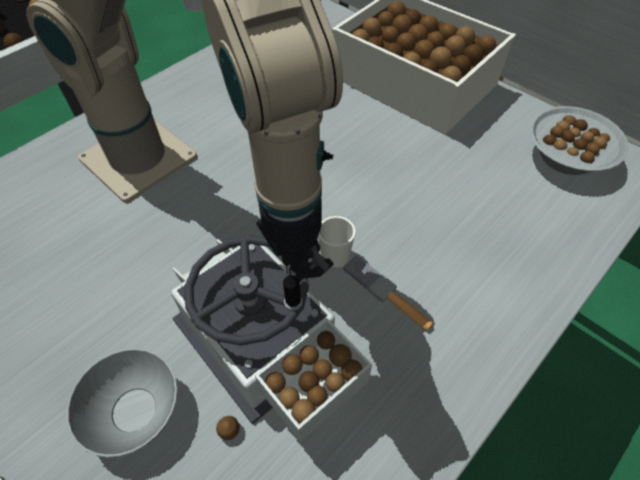

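The fingers touch the handle's rear side at about (293,280) in the scene view. The force is about 4 N and the handle is moving, so I'll carry on round.

Emit:
{"method": "drive_tool", "body": {
  "deltas": "-0.004 0.003 0 0 0; -0.009 0.006 0 0 0; -0.013 0.009 0 0 0; -0.018 0.011 0 0 0; -0.023 0.013 0 0 0; -0.029 0.015 0 0 0; -0.034 0.016 0 0 0; -0.039 0.017 0 0 0; -0.045 0.018 0 0 0; -0.05 0.018 0 0 0; -0.056 0.018 0 0 0; -0.061 0.017 0 0 0"
}}

```text
clock: 8.57
eef_pos: [627.9, -119.4, 204.2]
tool_rot: [3.142, -0.0, 1.567]
force: [-0.1, 4.1, -3.1]
width: 0.1
```

```bash
python3 -c "
from h import *
p=imaging.get_image('scene');save(p,'s3')
s=ctrl.read_state();P=s['eef_pos'];print(s['clock'],P,s['tool_rot'],s['force'])
k=models.landmark_of(p,'handle')
for i in k[:2]: print(i['score'],atz(p,i['point'],171))
# plan check: handle angle vs pusher"
```

```text
8.625 [ 627.70112488 -120.55261255  204.35218165] [3.14152940e+00 1.00075099e-03 1.56548355e+00] [ 0.24707118  3.73422816 -3.12210122]
0.76 [ 614.48920639 -139.49405168  171.        ]
```

Emit:
{"method": "drive_tool", "body": {
  "deltas": "-0.006 -0.001 0 0 0; -0.011 -0.002 0 0 0; -0.016 -0.004 0 0 0; -0.022 -0.006 0 0 0; -0.027 -0.008 0 0 0; -0.031 -0.011 0 0 0; -0.036 -0.014 0 0 0; -0.04 -0.018 0 0 0; -0.044 -0.021 0 0 0; -0.048 -0.025 0 0 0; -0.052 -0.03 0 0 0; -0.055 -0.034 0 0 0"
}}

```text
clock: 10.18
eef_pos: [593.6, -175.1, 204.5]
tool_rot: [3.141, 0.001, 1.566]
force: [3.8, 1.5, -0.6]
width: -0.2
```

```bash
python3 -c "
from h import *
p=imaging.get_image('scene');save(p,'s4')
s=ctrl.read_state();P=s['eef_pos'];print(s['clock'],P,s['tool_rot'],s['force'])
k=models.landmark_of(p,'handle')
for i in k[:2]: print(i['score'],atz(p,i['point'],171))"
```

```text
10.225 [ 592.80601702 -175.71067459  204.53563724] [-3.14145356e+00  1.62094744e-03  1.56514062e+00] [ 2.49547206  0.48104167 -1.62267037]
0.65 [ 561.71350458 -182.27960897  171.        ]
```

View pics/s4.png

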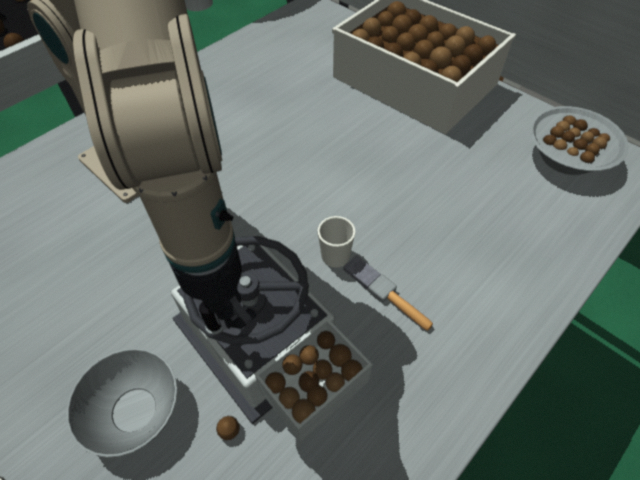

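The hand and handle are at about (215,315) in the scene view, on the bowl side of the wheel. The loose things have not moved.

Emit:
{"method": "drive_tool", "body": {
  "deltas": "-0.003 -0.005 0 0 0; -0.005 -0.01 0 0 0; -0.007 -0.015 0 0 0; -0.009 -0.02 0 0 0; -0.011 -0.025 0 0 0; -0.012 -0.031 0 0 0; -0.013 -0.036 0 0 0; -0.013 -0.042 0 0 0; -0.013 -0.047 0 0 0; -0.013 -0.053 0 0 0; -0.012 -0.058 0 0 0; -0.011 -0.064 0 0 0"
}}

```text
clock: 11.78
eef_pos: [529.3, -184.8, 204.2]
tool_rot: [-3.142, 0.001, 1.567]
force: [4.5, -0.9, -0.5]
width: -0.0
```

```bash
python3 -c "
from h import *
p=imaging.get_image('top');save(p,'t5')
s=ctrl.read_state();P=s['eef_pos'];print(s['clock'],P,s['tool_rot'],s['force'],s['qpos'])
k=models.landmark_of(p,'handle')
for i in k[:2]: print(i['score'],atz(p,i['point'],171))"
```

```text
11.825 [ 527.99030517 -184.68793517  204.16140219] [-3.13978460e+00 -1.29809613e-04  1.56617151e+00] [ 1.95197674 -1.60929883  0.35328411] [-0.01427332  0.57160598  0.46375325  1.81190376 -0.33107275  0.83724511
  0.60588294]
0.65 [ 510.99388304 -170.13896223  171.        ]
```

Emit:
{"method": "drive_tool", "body": {
  "deltas": "0.002 -0.005 0 0 0; 0.004 -0.01 0 0 0; 0.006 -0.015 0 0 0; 0.009 -0.02 0 0 0; 0.012 -0.025 0 0 0; 0.015 -0.029 0 0 0; 0.019 -0.033 0 0 0; 0.022 -0.037 0 0 0; 0.027 -0.041 0 0 0; 0.031 -0.044 0 0 0; 0.036 -0.047 0 0 0; 0.04 -0.05 0 0 0"
}}

```text
clock: 13.38
eef_pos: [479.4, -144.1, 204.3]
tool_rot: [-3.141, -0.0, 1.567]
force: [1.4, -3.9, 0.4]
width: 0.1
```

```bash
python3 -c "
from h import *
p=imaging.get_image('scene');save(p,'s6')
s=ctrl.read_state();P=s['eef_pos'];print(s['clock'],P,s['tool_rot'],s['force'],s['qpos'])
k=models.landmark_of(p,'handle')
for i in k[:2]: print(i['score'],atz(p,i['point'],171))"
```

```text
13.425 [ 478.67007612 -143.39679518  204.20089983] [-3.13984314e+00 -1.06672776e-03  1.56701800e+00] [ 1.03275024 -2.67367566  1.85576304] [-0.09185103  0.49226776  0.47417801  1.96748054 -0.32032862  0.75698476
  0.56621097]
0.7 [ 460.50643534 -116.82745937  171.        ]
```

View pics/s6.png

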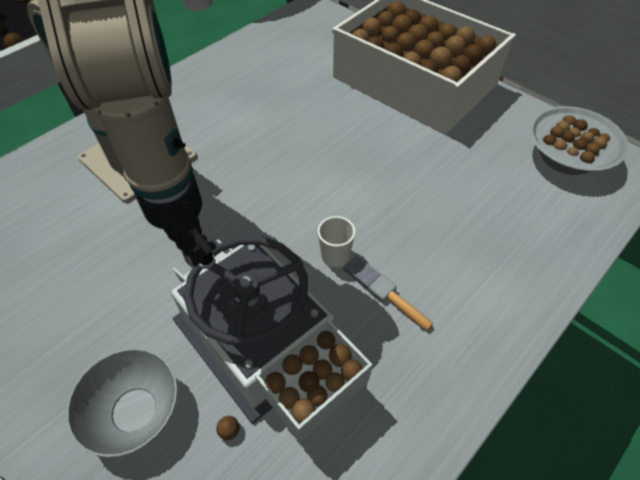

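Emit:
{"method": "drive_tool", "body": {
  "deltas": "0.005 -0.002 0 0 0; 0.01 -0.004 0 0 0; 0.016 -0.006 0 0 0; 0.021 -0.007 0 0 0; 0.026 -0.008 0 0 0; 0.032 -0.009 0 0 0; 0.037 -0.009 0 0 0; 0.043 -0.009 0 0 0; 0.048 -0.008 0 0 0; 0.054 -0.007 0 0 0; 0.059 -0.006 0 0 0; 0.064 -0.004 0 0 0"
}}

```text
clock: 14.98
eef_pos: [475.7, -80.0, 204.2]
tool_rot: [-3.14, -0.0, 1.567]
force: [-0.6, -4.4, 2.0]
width: -0.0
```

```bash
python3 -c "
from h import *
p=imaging.get_image('scene');save(p,'s7')
s=ctrl.read_state();P=s['eef_pos'];print(s['clock'],P,s['tool_rot'],s['force'],s['qpos'])
k=models.landmark_of(p,'handle')
for i in k[:2]: print(i['score'],atz(p,i['point'],171))"
```

```text
15.025 [476.05396373 -78.97761218 204.13665541] [-3.14062142e+00 -1.09154714e-03  1.56763920e+00] [-0.81176092 -2.87910294  1.75658242] [-0.23012041  0.4698542   0.48058978  2.01137553 -0.31913061  0.73403148
  0.4427013 ]
0.55 [477.79416428 -57.06327716 171.        ]
```

View pics/s7.png

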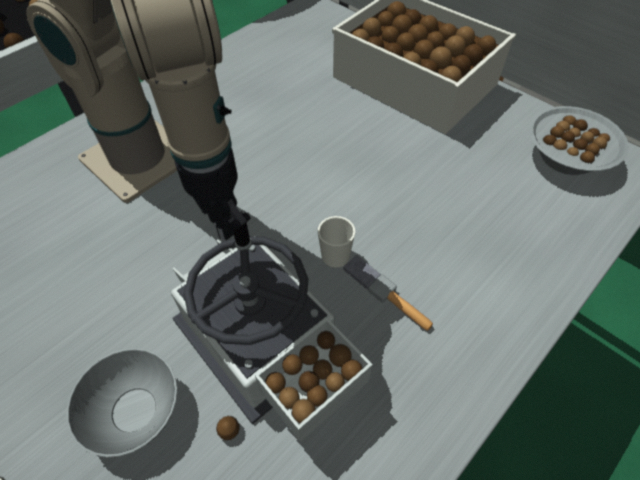

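The handle is at about (243,230), on the near-robot side, and is being pushed steadily at about 4 N.

Emit:
{"method": "drive_tool", "body": {
  "deltas": "0.006 0.002 0 0 0; 0.011 0.004 0 0 0; 0.015 0.007 0 0 0; 0.02 0.01 0 0 0; 0.024 0.014 0 0 0; 0.028 0.017 0 0 0; 0.032 0.021 0 0 0; 0.036 0.026 0 0 0; 0.039 0.03 0 0 0; 0.042 0.035 0 0 0; 0.044 0.04 0 0 0; 0.046 0.045 0 0 0"
}}

```text
clock: 16.58
eef_pos: [521.2, -33.9, 204.0]
tool_rot: [-3.14, -0.001, 1.567]
force: [-4.4, -1.6, -1.9]
width: 0.2
```

```bash
python3 -c "
from h import *
p=imaging.get_image('scene');save(p,'s8')
s=ctrl.read_state();P=s['eef_pos'];print(s['clock'],P,s['tool_rot'],s['force'],s['qpos'])
k=models.landmark_of(p,'handle')
for i in k[:2]: print(i['score'],atz(p,i['point'],171))"
```

```text
16.625 [522.24962696 -33.56504662 204.038293  ] [ 3.14133073e+00 -5.78797174e-04  1.56761327e+00] [-2.82522867 -0.58102148 -3.08122326] [-0.31005636  0.52390741  0.47638718  1.9091833  -0.33115585  0.78578795
  0.34531319]
0.64 [546.40130642 -24.33707839 171.        ]
```

Emit:
{"method": "drive_tool", "body": {
  "deltas": "0.002 0.005 0 0 0; 0.004 0.01 0 0 0; 0.005 0.016 0 0 0; 0.006 0.021 0 0 0; 0.006 0.027 0 0 0; 0.006 0.032 0 0 0; 0.006 0.038 0 0 0; 0.005 0.043 0 0 0; 0.004 0.049 0 0 0; 0.002 0.054 0 0 0; 0 0.059 0 0 0; 0 0.059 0 0 0"
}}

```text
clock: 18.18
eef_pos: [581.7, -34.9, 204.6]
tool_rot: [3.139, 0.0, 1.567]
force: [-1.4, 2.0, -0.8]
width: 0.2
```

```bash
cat > m.py <<'E'
from h import *
import sys
np.set_printoptions(precision=1,suppress=True)
for c in("scene","top"):
    p=imaging.get_image(c); save(p,c[0]+sys.argv[1])
    E=np.array(p["extrinsics"]); V,U=np.mgrid[:480,:640]; f=240/np.tan(np.radians(p["vfov"])/2)
    z=p["range_z"]; P=np.stack([(U-p["cx"])/f*z,(V-p["cy"])/f*z,z],-1)@E[:3,:3].T+E[:3,3]
    r=np.hypot(P[...,0]-549,P[...,1]+105); m=(z>0)&(r<115)&(r>50)&(P[...,2]>227)&(P[...,2]<236); t=P[m]
    if len(t): print(c,len(t),"top",np.median(t,0),(t.min(0)+t.max(0))/2,t.max(0)-t.min(0))
    for i in models.landmark_of(p,'handle')[:1]: print("lm",i['score'],atz(p,i['point'],171))
s=ctrl.read_state();print(s['clock'],s['eef_pos'],s['force'])
E
python3 m.py 9
```

```text
scene 236 top [602.7 -49.1 232.2] [591.8 -49.9 231.3] [47.  23.1  8.5]
lm 0.92 [597.1 -39.  171. ]
18.375 [581.2 -35.1 204.8] [-0.2  1.3 -1.1]
```

View pics/s9.png

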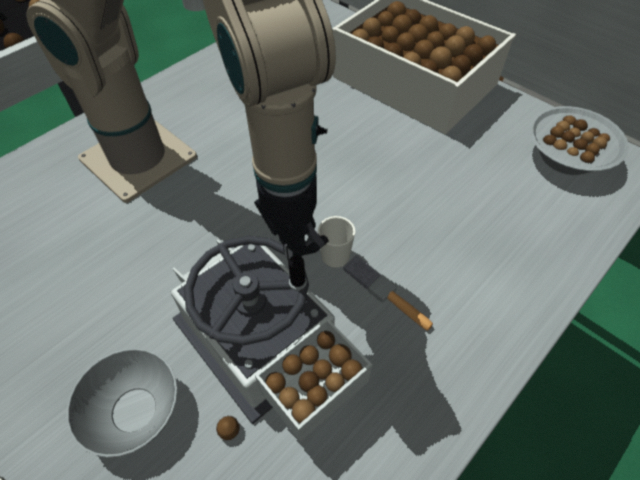

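The handle is at about (297,268), roughly 18 degrees short of its starting place. I'll do the last bit slowly.

Emit:
{"method": "drive_tool", "body": {
  "deltas": "-0.001 0.003 0 0 0; -0.002 0.005 0 0 0; -0.0035 0.008 0 0 0; -0.005 0.01 0 0 0; -0.0065 0.013 0 0 0; -0.008 0.015 0 0 0; -0.0095 0.017 0 0 0; -0.011 0.019 0 0 0; -0.011 0.019 0 0 0"
}}

```text
clock: 19.5
eef_pos: [599.9, -46.2, 204.5]
tool_rot: [3.14, 0.0, 1.567]
force: [-0.5, 3.0, 3.3]
width: 0.0
```

```bash
python3 m.py 10
```

```text
scene 240 top [615.2 -63.8 232.2] [606.6 -63.2 231.5] [41.4 25.7  8.7]
lm 0.86 [611.2 -61.5 171. ]
19.7 [599.5 -46.2 204.4] [-0.9  2.5  1.4]
```

View pics/s10.png

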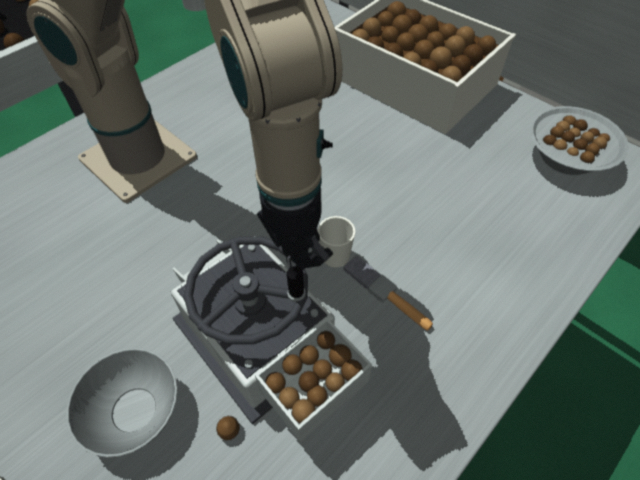

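Emit:
{"method": "drive_tool", "body": {
  "deltas": "-0.001 0.001 0 0 0; -0.002 0.002 0 0 0; -0.003 0.003 0 0 0; -0.0045 0.004 0 0 0; -0.0045 0.004 0 0 0; -0.0045 0.004 0 0 0"
}}

```text
clock: 20.45
eef_pos: [603.4, -50.7, 204.3]
tool_rot: [3.141, 0.0, 1.566]
force: [-0.5, 3.1, 2.5]
width: -0.1
```

```bash
python3 m.py 11
```

```text
scene 241 top [618.5 -69.2 232.4] [610.5 -68.9 231.4] [41.1 25.2  8.9]
lm 0.88 [611.1 -62.6 171. ]
20.65 [603.4 -50.7 204.3] [-0.2  2.8  1.1]
```

About 2 mm short now, so I'll back off and lift clear.

Emit:
{"method": "drive_tool", "body": {
  "deltas": "0.004 -0.005 0 0 0; 0.008 -0.012 0 0 0; 0.014 -0.021 0 0 0; 0.014 -0.021 0 0 0; 0.014 -0.021 -0.02 0 0; 0.014 -0.021 -0.05 0 0; 0.04 -0.05 -0.08 0 0; 0.07 -0.09 -0.107 0 0; 0.1 -0.13 -0.12 0 0; 0.13 -0.17 -0.12 0 0; 0.15 -0.18 -0.12 0 0; 0.15 -0.18 -0.12 0 0"
}}

```text
clock: 22.15
eef_pos: [423.5, 101.7, 324.6]
tool_rot: [3.141, -0.001, 1.57]
force: [1.0, -0.2, -0.0]
width: -0.2
```

```bash
python3 m.py 12;python3 - <<'E'
from h import *
for c in("scene","top"):
    p=imaging.get_image(c)
    for t in("bowl","cup","walnut","brush"):
        for k in models.landmark_of(p,t)[:1]: print(c,t,np.round(k["point"],1),round(k["score"],2))
E
```

```text
scene 206 top [620.1 -71.  232.4] [618.9 -69.7 231.3] [23.  23.9  8.4]
lm 0.66 [614.3 -60.7 171. ]
top 133 top [619.3 -65.9 231.5] [619.6 -66.3 231.1] [22.8 22.1  8.1]
lm 0.56 [624.7 -66.1 171. ]
22.35 [424.7  99.1 324.4] [ 0.8  0.1 -0.5]
scene bowl [135.9 411.2] 0.89
scene cup [334.8 253.6] 0.84
scene walnut [226.4 432.7] 0.67
scene brush [385.6 294.3] 0.93
top bowl [507.9 283.5] 0.77
top walnut [457.7 216.7] 0.74
top brush [290.7 212.2] 0.72
```

View pics/s12.png

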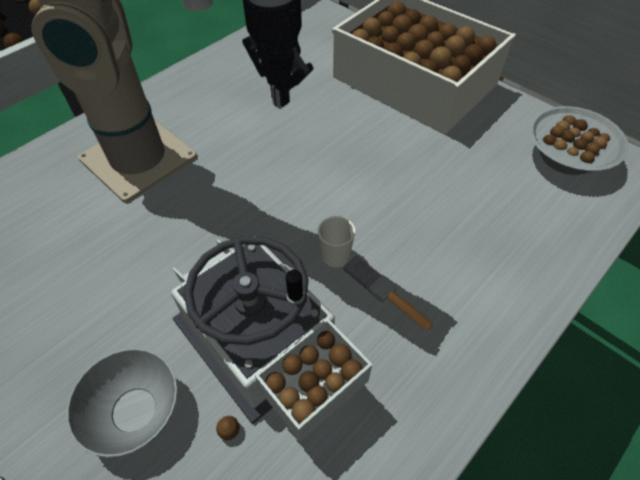

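View pics/t12.png

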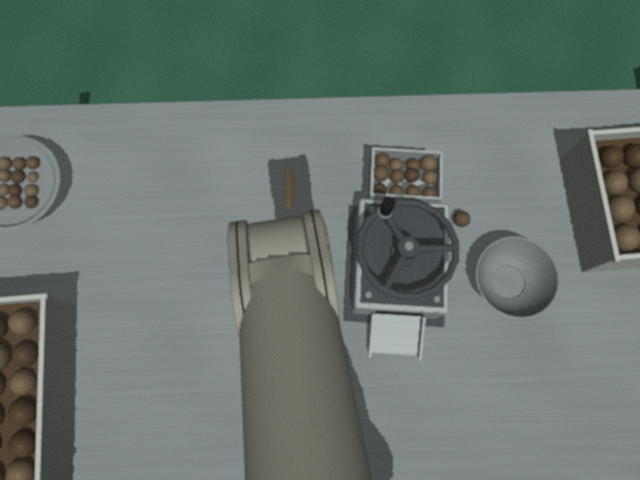

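The handle is back at its starting spot: (293,285) in the scene view and (386,208) in the top view. Both cameras agree within about 1 mm, and nothing else has moved. I'm handing the job in.

```bash
python3 -c "
from h import *
print(ctrl.finish_job())"
```

```text
the job is handed in; nothing more can be done
None
```

I pushed the wheel clockwise through one full turn with the shut fingers against the rear side of the handle. I then backed the hand off, lifted it clear, and handed the job in about 22 s into the run. No verdict was reported.

- **Handle position:** its top ended within about 1 mm of where it started, measured by depth in both cameras. The scene camera gave (618.9, -69.7) against (619.3, -69.4) mm at the start. The top camera gave (619.6, -66.3) against (619.7, -66.8) mm.
- **Full turn:** the fingers went all the way round the circle. The handle was seen on the far side and then on the robot side along the way.
- **Force:** it read about 3 to 5 N at the end of each pushing step. It was not logged between those readings.
- **Loose things:** the bowl, walnut and brush look unmoved in both cameras, within about 4 pixels of detector noise. The cup was checked in the scene view only, because the arm hid it from the top camera.
- **Disagreements:** the two cameras differ by about 3 mm in absolute y. The network's handle-foot points scattered by up to about 10 mm, so I relied on the depth measurements.

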